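Fetch the rear pan scraper from a crowded hook

ROBOT

A 7-joint arm with a two-finger parallel gripper is mounted at the origin on a cart in front of the work surface, level with it; the furniture and walls round the work are solid. World frame = base frame: x ahead of the robot, y to its left, z up, the work surface at z = 0. Lengths are in m, angles in rad, forces in N, time in s.
With the tool pointing down it reaches from about 0.4 to 0.85 m from the base axis. Payload 10.4 kg.
Tool frame: the origin (TCP) lies on the centre line of the jaws, within the pads' length; the fingertips stand 11 mm ahead of it and the grasp point (between the pads) lies 8 mm behind it; z points along the fingers, y is the line along which they close (so a half turn about z gives the same grasp; the last joint's range is limited). The gripper opens to 87 mm and grips with 3 to 60 N. Pads are 19 mm wide; open, the fingers measure 117 mm over their backs; the gripper's body (75 mm by 190 mm) begins 51 mm behind the grasp point.
Start: joints at [1.314, 0.332, -0.065, 1.46, 0.022, 1.35, -0.088], TCP at [0.145, -0.608, 0.234] pointing down, gripper open.
Joint ranges: [-2.6, 2.6], [-0.5, 2.12], [-1.47, 1.34], [0.16, 2.42], [-1.27, 4.41], [0.06, 2.06], [-2.6, 2.6]. Speed limits (rad/s): [2.22, 2.22, 2.79, 2.79, 3.14, 3.14, 3.14].

INTERFACE

Orientations are given as a unit quaternion [x, y, z, w].
In Python, from bench import r gives the robot as it stands.
- The arm moves only by the shell command python3 -m pendant 'ROWS' [OPENING] [FORCE]. ROWS is JSON, a list of rows, each a list of 4 numbers: the shift along the tool's x, y, z in m, then the turn about the tool's z in rad. A call has 1 to 8 rows; each row shifts and turns the commanded pose from where the row before left it, along the tool's axes as they then stand; what a row does not reach is not made up. A row lasts 1/12 s, in which the tool goes at most 41.7 mm and 7.16 degrees, less where a joint would pass 70% of its speed; a pose out of reach is approached as far as the arm can. A call with a gripper value outside its range is refused whole. OPENING is the opening, from 0 (shut) to 1 (fully open), set as the call begins (- or left out, the last holds). The fingers move at their own pace and stop on an object; FORCE is the grip in N (left out, the last holds). Time passes only in rows, so rows that do not move let the fingers close. It gives the time, the measured TCP pose, the force, the opening and the grip force at its end, in the units of the state.
- r.read_state(): the state, without advancing time (a new reading comes with each control period).
- r.camera(name): name is "scene" or "top" or "wrist"; returns a dict with "img" (384x512x3 uint8, red, green, blue), "camera_matrix" (3x3 intrinsics, pixels), "xyz" and "attitude" of the camera in the world. Camera axes: x right, y down, z forward; pixel columns grow to the right and rows downward; lengths in m; the calibration is good to about 2 mm. A picture is of the moment at which its call begins. There is no depth.
- r.close_job(): hands the job in; it is judged then, once.
Trained networks look in the newest picture that a camera, given by its name, has taken for a name from the list of things; names that differ only in an ending like _2 or _b are one class to them, and where a whole thing is asked for, a point or a joint stands for the part that bears it (a point fixed in the world has none). Each returns a list of dicts, best first, with "score" (0 to 1); they miss things now and then, are a little off and sometimes report something else, mostly with a low value. They report only what shows in the picture. A call takes as long as a camera call.
- r.outline_of(thing, camera): "mask" (384x512 bool, what is visible of it) and "bbox" ([centre column, centre row, width, height] in pixels, round what is visible of it).
The state is a dict: "time": time; "joint_positions": joint angles; "joint_vel": joint speeds; "joint_torque": joint torques, N m; "ee_pos": TCP position; "eef_rot": TCP orientation; "ft_force": force on the tool from outside, world axes, zero at the start; "torque": the same for the moment, N m; "width": finger opening in m; "grip_force": force on a finger pad.
Only numpy, scipy, OpenCV 4.12 (cv2) and the standard library are available. Lean on these libraries where they do the work, as an engineer would, in place of code of your own. Each camera call takes 0.05 s, during which the arm holds its last target. There are 200 camera calls.

TASK

The red scraper is stuck behind the yellow one on the crowded hook. Hang the yellow scraper on the empty hook of the other stand, leaving the red one where it hangs meanwhile; then take the red scraper off and stand it inside the white tub. Let no scraper fall, leave the tub standing upright, and do not push the garlic, the onion or the spice jar with the white lid about.

Things in the scene. Friction and masses are not known exactly. Their poses are not given: they have to be found in the camera images.
- front_scraper: yellow pan scraper, flat, 156 mm tall, about 60 g, hung in front (nearer robot and rod tip). Origin: middle of lower edge, 86 mm above the range top when hung; z up, y along its width, x through it, along the rod. Blade 72 wide, 6 thick, z 0 to 50 mm; loop 62 wide, 12 thick, z 46 to 117; above it a grip, 28 wide (y), 14 thick, z 117 to 156: pinch across the 28 mm from above.
- front_scraper_hole (a point): peak of the arched roof of the yellow scraper's hanging hole, at z = 108 mm on its middle line; when hung it rests on the top of the rod. The hole is closed all round, 44 mm wide, floor at z 58, sides upright to z 92, then sloping up to the peak.
- front_scraper_grip (a point): middle of the yellow scraper's grip, at z = 138 mm on its middle line: where to pinch it.
- rear_scraper: red pan scraper, same shape, size, axes and origin as the yellow one, hung about 40 mm behind it on the same rod. As its hole is closed it can leave only over the rod's tip, after the yellow one is gone.
- rear_scraper_hole (a point): peak of the roof of the red scraper's hole (z = 108 mm, as on the yellow one).
- rear_scraper_grip (a point): middle of the red scraper's grip (z = 138 mm, as on the yellow one).
- full_stand: fixed steel stand with the crowded hook. Base 150 x 90 x 12 mm; post at x +58 mm, no higher than the rod; one level rod, 8 mm thick, axis 190 mm up, from the post to x -62 mm (its -x looks roughly at the robot), there bent up to a tip ending at x -70, 204 mm up. Origin: middle of base underside. A scraper comes off raised 14 to 38 mm and drawn to -x past the tip.
- full_stand_rod (a point): top of the crowded rod right above that stand's origin, 194 mm above the range top; axes as the stand's (x along the rod: tip at -62 to -70 mm, post at +58 mm).
- spare_stand: fixed steel stand with the empty hook: same shape, size, axes and origin as the other; its rod too points to its own -x. A scraper goes on over the tip, raised 14 to 38 mm, and is then lowered. The two stands may change places; both are turned up to 12 degrees.
- spare_stand_rod (a point): top of the empty rod right above the spare stand's origin, 194 mm above the range top; axes as the stand's.
- tub: loose round white ribbed plastic tub, open on top, 148 mm across the rim, 104 mm tall, floor about 100 mm across and 2 mm thick, 0.4 kg. Origin: centre of its underside. A scraper set on its floor and let go stands or leans against the wall, its grip above the rim.
- garlic: loose garlic bulb, 56 mm, a bystander; origin at its underside.
- onion: loose red onion, 64 x 67 x 71 mm tall, a bystander; origin at its underside.
- spice_jar: loose spice jar with a white lid, 47 mm across, 98 mm tall, a bystander; origin at its underside.

How it is judged:
By the outcome, as a careful person would: the job done as asked, in the order asked, and still so for the second after the job is handed in, with the robot touching nothing.
It also fails if it takes over 61 s, if anything falls off the work surface, if the arm or the gripper's body presses on something with over 40 N, if the wrist force passes 120 N, or if a joint passes its speed limit or range.

## Working session

There is one attempt and no reset: what is moved stays moved. The work goes in short steps, Python scripts to look and compute and a shell command to move; the robot and the scene stay as the last step left them, time stands still between calls to the robot, and variables do not carry over. Pictures are saved under pics/ and viewed, at most 10 in all, crops included, and the job is handed in when it is done.

```bash
mkdir -p pics; cat > h.py <<'E'
import numpy as np,cv2
from bench import r
from scipy.spatial.transform import Rotation as R
def cam(n):
    c=r.camera(n); a=np.array(c['attitude'],float)
    M=a if a.shape==(3,3) else R.from_quat(a).as_matrix()
    return c['img'],np.array(c['camera_matrix']),np.array(c['xyz']),M
def onplane(c,u,v,z):
    _,K,p,M=c; d=M@np.linalg.solve(K,[u,v,1.]); return p+d*(z-p[2])/d[2]
def proj(c,X):
    _,K,p,M=c; q=K@(M.T@(np.array(X)-p)); return q[:2]/q[2]
def save(c,n): cv2.imwrite('pics/'+n,cv2.cvtColor(c[0],cv2.COLOR_RGB2BGR))
E
python3 - <<'E'
from h import *
s=r.read_state(); print(s['ee_pos'],s['eef_rot'],s['width'],R.from_quat(s['eef_rot']).as_matrix().round(3))
C={n:cam(n) for n in('scene','top','wrist')}
im=np.vstack([C['scene'][0],C['top'][0]])
for n in C: print(n,C[n][1].round(1).tolist(),C[n][2],C[n][3].round(3).tolist())
cv2.imwrite('pics/s.png',C['scene'][0][:,:,::-1]);cv2.imwrite('pics/t.png',C['top'][0][:,:,::-1])
for n in('scene','top'):
  for t in 'front_scraper rear_scraper full_stand spare_stand tub garlic onion spice_jar front_scraper_hole spare_stand_rod full_stand_rod'.split():
    o=r.outline_of(t,n); print(n,t,[(round(x['score'],2),np.round(x['bbox']).tolist()) for x in o[:2]])
E
```

```text
[ 0.14468048 -0.60763401  0.23277099] [ 9.93173076e-01  1.16647937e-01 -1.30145296e-04 -6.95210943e-04] 0.08684778812581787 [[ 0.973  0.232 -0.   ]
 [ 0.232 -0.973  0.001]
 [-0.    -0.001 -1.   ]]
scene [[485.9, 0.0, 255.6], [0.0, 485.9, 193.0], [0.0, 0.0, 1.0]] [0.09730173 0.84330524 0.95116976] [[-0.912, -0.243, 0.331], [-0.411, 0.566, -0.714], [-0.014, -0.787, -0.616]]
top [[354.6, 0.0, 252.4], [0.0, 354.6, 190.8], [0.0, 0.0, 1.0]] [ 0.52305694 -0.08158339  1.00950005] [[-0.01, -1.0, 0.019], [-1.0, 0.009, -0.028], [0.028, -0.02, -0.999]]
wrist [[305.1, 0.0, 256.5], [0.0, 305.1, 195.9], [0.0, 0.0, 1.0]] [ 0.22062084 -0.59052597  0.38336331] [[0.232, -0.934, -0.274], [-0.973, -0.223, -0.064], [-0.001, 0.281, -0.96]]
scene front_scraper [(0.82, [278.0, 180.0, 16.0, 53.0])]
scene rear_scraper [(0.72, [264.0, 173.0, 16.0, 52.0])]
scene full_stand [(0.73, [270.0, 200.0, 59.0, 75.0])]
scene spare_stand [(0.81, [218.0, 260.0, 61.0, 75.0]), (0.51, [306.0, 180.0, 49.0, 49.0])]
scene tub [(0.81, [306.0, 179.0, 51.0, 50.0])]
scene garlic [(0.69, [238.0, 239.0, 21.0, 15.0])]
scene onion [(0.95
[... 317 characters left out ...]
.0, 58.0, 79.0])]
top front_scraper [(0.58, [279.0, 256.0, 25.0, 28.0]), (0.51, [268.0, 199.0, 42.0, 61.0])]
top rear_scraper [(0.59, [274.0, 194.0, 34.0, 8.0])]
top full_stand [(0.67, [269.0, 198.0, 40.0, 57.0])]
top spare_stand [(0.66, [172.0, 191.0, 42.0, 51.0]), (0.24, [272.0, 208.0, 27.0, 10.0])]
top tub [(0.8, [333.0, 216.0, 60.0, 56.0])]
top garlic [(0.8, [225.0, 189.0, 16.0, 22.0])]
top onion [(0.63, [279.0, 254.0, 25.0, 26.0])]
top spice_jar [(0.94, [198.0, 124.0, 18.0, 25.0]), (0.28, [271.0, 208.0, 35.0, 14.0])]
top front_scraper_hole [(0.65, [273.0, 209.0, 31.0, 12.0])]
top spare_stand_rod [(0.68, [172.0, 191.0, 39.0, 54.0])]
top full_stand_rod [(0.61, [268.0, 201.0, 38.0, 60.0])]
```

View pics/s.png

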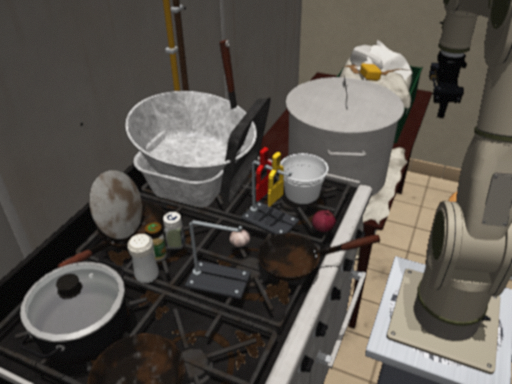

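View pics/t.png

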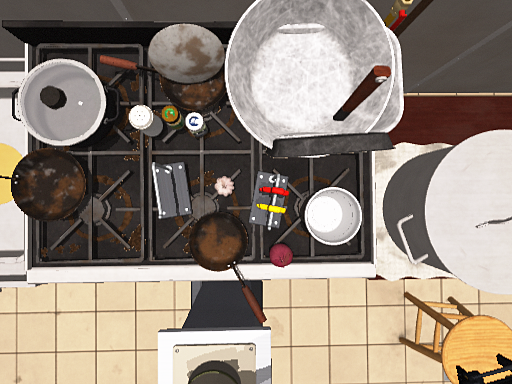

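The scene picture shows the crowded stand with red and yellow scrapers at about (268,175), the tub at (305,178) and the spare stand at (220,265). In the top view they are at (270,200), (333,216) and (172,191).

```bash
python3 - <<'E'
from h import *
c=cam('top')
cv2.imwrite('pics/tc.png',cv2.resize(c[0][145:275,145:370,::-1],None,fx=3.5,fy=3.5,interpolation=cv2.INTER_CUBIC))
for n,u,v,z in [('tub rim',333,216,.104),('onion',279,255,.035),('garlic',225,188,.03),('jar',198,120,.098),('yel',271,209,.242),('red',274,191,.242),('potpan',218,238,.03)]:
    print(n,onplane(c,u,v,z).round(3))
E
```

```text
tub rim [ 0.474 -0.314  0.104]
onion [ 0.365 -0.181  0.035]
garlic [ 0.55  -0.034  0.03 ]
jar [0.724 0.031 0.098]
yel [ 0.498 -0.143  0.242]
red [ 0.537 -0.15   0.242]
potpan [ 0.413 -0.014  0.03 ]
```

View pics/tc.png

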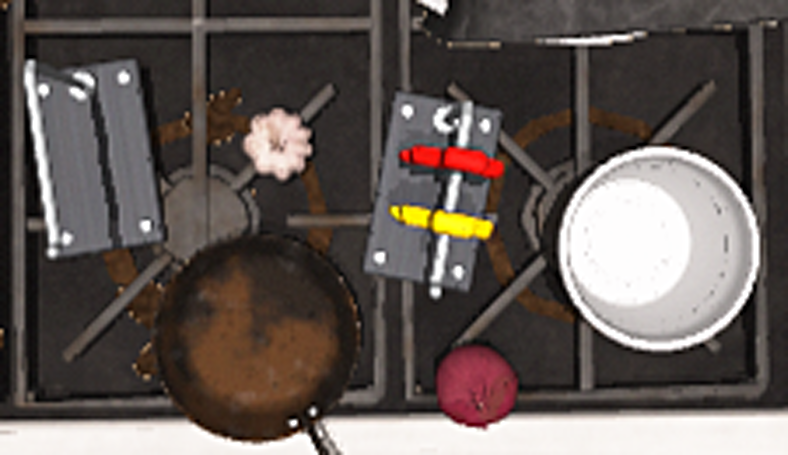

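The crop shows the crowded rod from tip (435,292) to post (467,100), with yellow at (441,221) and red at (453,160). The spare rod runs from tip (53,252) to post (30,65).

```bash
python3 - <<'E'
from h import *
c=cam('top'); s=cam('scene')
P=lambda u,v,z: onplane(c,u/3.5+145,v/3.5+145,z)
for n,t,p,b in [('full',(435,292),(467,100),[(398,90),(500,110),(470,290),(365,270)]),('spare',(53,252),(30,65),[(28,78),(134,60),(161,240),(55,258)])]:
    T=P(*t,.204);Q=P(*p,.194);d=Q-T
    B=np.mean([P(*x,.012) for x in b],0)
    a=np.arctan2(d[1],d[0]); print(n,T.round(3),Q.round(3),'deg',np.degrees(a).round(1),np.hypot(d[0],d[1]).round(3),'origin base',B.round(3),'from tip',(T[:2]+.068*np.array([np.cos(a),np.sin(a)])).round(3))
    bb=[P(*x,.012) for x in b]; e=bb[0]+bb[1]-bb[2]-bb[3]; print('base deg',np.degrees(np.arctan2(e[1],e[0])))
# colour based scrapers: scene + top blobs
for n,C in(('top',c),('scene',s)):
    h=cv2.cvtColor(C[0],cv2.COLOR_RGB2HSV)
    for col,lo,hi in(('y',(22,180,120),(32,255,255)),('r',(0,220,120),(4,255,255))):
        m=cv2.inRange(h,lo,hi); k,_,st,ce=cv2.connectedComponentsWithStats(m)
        print(n,col,[(st[i].tolist(),ce[i].round(1).tolist()) for i in range(1,k) if st[i,4]>40])
E
```

```text
full [ 0.453 -0.142  0.204] [ 0.578 -0.165  0.194] deg -10.5 0.127 origin base [ 0.518 -0.156  0.012] from tip [ 0.52  -0.154]
base deg -10.566988554856321
spare [0.481 0.104 0.204] [0.603 0.121 0.194] deg 7.8 0.123 origin base [0.546 0.115 0.012] from tip [0.549 0.113]
base deg 8.15394485541124
top y [([256, 204, 30, 9, 146], [271.4, 208.0])]
top r [([272, 187, 17, 9, 88], [279.7, 191.1])]
scene y [([273, 152, 8, 14, 49], [275.8, 156.2]), ([268, 168, 9, 27, 91], [271.7, 180.0])]
scene r []
```

```bash
python3 - <<'E'
from h import *
c=cam('top'); s=cam('scene')
def tri(a,b):
    D=[];O=[]
    for C,u in((c,a),(s,b)):
        _,K,p,M=C; d=M@np.linalg.solve(K,[*u,1.]); D.append(d/np.linalg.norm(d));O.append(p)
    t=np.linalg.lstsq(np.c_[D[0],-D[1]],O[1]-O[0],rcond=None)[0]
    A=O[0]+t[0]*D[0];B=O[1]+t[1]*D[1]; return ((A+B)/2).round(3),np.linalg.norm(A-B).round(3)
print('board low',tri((272,152),(228,195)),'board high',tri((395,142),(268,97)),tri((395,148),(268,97)))
print('pot knob',tri((500,225),(346,95)),'red pan handle',tri((380,72),(224,42)))
print('pot left rim',tri((427,200),(290,108)))
print('yellow top', tri((271.4,208),(277,153)),'tubc',tri((333,190),(303,154)))
E
```

```text
board low (array([ 0.65 , -0.162,  0.05 ]), np.float64(0.008)) board high (array([ 0.636, -0.412,  0.258]), np.float64(0.008)) (array([ 0.628, -0.408,  0.262]), np.float64(0.004))
pot knob (array([ 0.454, -0.702,  0.168]), np.float64(0.007)) red pan handle (array([ 0.717, -0.301,  0.46 ]), np.float64(0.004))
pot left rim (array([ 0.545, -0.478,  0.218]), np.float64(0.073))
yellow top (array([ 0.497, -0.145,  0.249]), np.float64(0.008)) tubc (array([ 0.511, -0.318,  0.136]), np.float64(0.063))
```

```bash
cat >> h.py <<'E'
def go(target,yaw=None):
    "shift in tool axes from the measured pose to target, and turn"
    s=r.read_state(); M=R.from_quat(s['eef_rot']).as_matrix(); d=M.T@(np.array(target)-s['ee_pos'])
    th=np.arctan2(M[1,0],M[0,0]); t=None if yaw is None else round(th-np.radians(yaw),4)
    print('t',round(s['time'],2),'ee',np.round(s['ee_pos'],4),'yaw',np.degrees(th).round(2),'tilt',M[:,2].round(3),'w',round(s['width'],4),'F',np.round(s['ft_force'],1),'g',round(s['grip_force'],1)); print('  rel',d.round(4),'turn',t)
E
python3 -m pendant '[[0,0,-0.04,0.0834],[0,0,-0.04,0.0834],[0,0,-0.04,0.0834],[0,0,-0.04,0.0834],[0,0,-0.04,0.0834],[0.018,-0.036,0,0],[0.018,-0.036,0,0],[0.018,-0.036,0,0]]' 1
python3 -m pendant '[[0.018,-0.036,0,0],[0.018,-0.036,0,0],[0.018,-0.036,0,0],[0.018,-0.036,0,0],[0.018,-0.036,0,0],[0.018,-0.036,0,0],[0.018,-0.036,0,0],[0.018,-0.036,0,0]]'
python3 - <<'E'
from h import *
go([.44,-.139,.38],-10.5)
E
```

```text
time: 2.17
ee_pos: [0.2182, -0.5109, 0.434]
eef_rot: [0.996, -0.092, 0.0, 0.001]
ft_force: [1.3, 0.2, 0.5]
width: 0.0868
grip_force: 0.0
time: 2.83
ee_pos: [0.4124, -0.2528, 0.4339]
eef_rot: [0.996, -0.092, 0.0, 0.0]
ft_force: [0.6, -0.3, 0.1]
width: 0.0869
grip_force: 0.0
t 2.83 ee [ 0.4124 -0.2528  0.4339] yaw -10.5 tilt [ 0.001 -0.001 -1.   ] w 0.0869 F [ 0.6 -0.3  0.1] g 0.0
  rel [ 0.0064 -0.117   0.0538] turn -0.0001
```

```bash

python3 -m pendant '[[0.002,-0.039,0,0],[0.002,-0.039,0,0],[0.002,-0.039,0,0],[0,0,0.03,0],[0,0,0.024,0],[0,0,0,0],[0,0,0,0]]' >/dev/null
python3 - <<'E'
from h import *
go([.495,-.147,.235],-10.5)
c=cam('wrist'); save(c,'w1.png')
o=r.outline_of('front_scraper','wrist'); print([(x['score'],x['bbox']) for x in o])
for n,X in [('ytop',(.495,-.147,.242)),('rtop',(.535,-.155,.242)),('tip',(.453,-.142,.204)),('post',(.576,-.165,.194))]: print(n,proj(c,X).round())
E
```

```text
t 3.42 ee [ 0.4383 -0.1409  0.3795] yaw -10.52 tilt [-0.001  0.    -1.   ] w 0.0869 F [-0.2 -0.6  0.3] g 0.0
  rel [ 0.0571 -0.0043  0.1444] turn -0.0004
[(0.64, [260.1, 122.6, 58.4, 17.4])]
ytop [251. 130.]
rtop [252.  83.]
tip [255. 167.]
post [254.  42.]
```

View pics/w1.png

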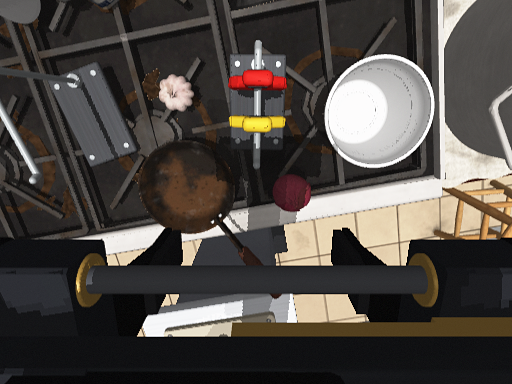

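The wrist view shows yellow grip top at (257,124), red at (257,77), the rod from tip (256,164) to post (258,44), and the spare tip at (36,180).

```bash
python3 - <<'E'
from h import *
c=cam('wrist')
h=cv2.cvtColor(c[0],cv2.COLOR_RGB2HSV)
for col,lo,hi in(('y',(22,150,100),(34,255,255)),('r',(0,200,120),(4,255,255))):
    m=cv2.inRange(h,lo,hi)[:150,225:290]; v,u=np.nonzero(m); print(col,u.min()+225,u.max()+225,v.min(),v.max())
    print([ (u[v==k].min()+225,u[v==k].max()+225,k) for k in range(v.min(),v.max()+1)])
for n,u,v,z in [('ytop',257,124,.242),('rtop',257,78,.242),('tip',256,165,.204),('post',258,43,.194),('sparetip',36,181,.204),('tubcentre',379,110,.104)]: print(n,onplane(c,u,v,z).round(4))
E
```

```text
y 229 284 117 133
[(np.int64(231), np.int64(280), 117), (np.int64(230), np.int64(283), 118), (np.int64(229), np.int64(284), 119), (np.int64(229), np.int64(284), 120), (np.int64(229), np.int64(284), 121), (np.int64(229), np.int64(284), 122), (np.int64(229), np.int64(284), 123), (np.int64(229), np.int64(284), 124), (np.int64(229), np.int64(284), 125), (np.int64(230), np.int64(283), 126), (np.int64(230), np.int64(283), 127), (np.int64(233), np.int64(282), 128), (np.int64(243), np.int64(270), 129), (np.int64(243), np.int64(270), 130), (np.int64(244), np.int64(269), 131), (np.int64(245), np.int64(268), 132), (np.int64(261), np.int64(266), 133)]
r 228 286 72 89
[(np.int64(246), np.int64(267), 72), (np.int64(244), np.int64(269), 73), (np.int64(244), np.int64(270), 74), (np.int64(243), np.int64(271), 75), (np.int64(243), np.int64(271), 76), (np.int64(242), np.int64(272), 77), (np.int64(233), np.int64(276), 78), (np.int64(230), np.int64(282), 79), (np.int64(229), np.int64(285), 80), (np.int64(229), np.int64(285), 81), (np.int64(229), np.int64(285), 82), (np.int64(229), np.int64(285), 83), (np.int64(229), np.int64(285), 84), (np.int64(229), np.int64(285), 85), (np.int64(228), np.int64(285), 86), (np.int64(229), np.int64(286), 87), (np.int64(229), np.int64(285), 88), (np.int64(231), np.int64(284), 89)]
ytop [ 0.5008 -0.1537  0.242 ]
rtop [ 0.54  -0.161  0.242]
tip [ 0.4563 -0.1445  0.204 ]
post [ 0.5763 -0.1689  0.194 ]
sparetip [0.4832 0.0973 0.204 ]
tubcentre [ 0.4817 -0.3181  0.104 ]
```

```bash

python3 -m pendant '[[0.03,0,0,0],[0.03,-0.001,0,0],[0,0,0.04,0],[0,0,0.04,0],[0,0,0.03,0],[0,0,0.025,0],[0,0,0.025,0],[0,0,0,0]]' 1 >/dev/null
python3 -m pendant '[[0,0,0,0],[0,0,0,0],[0,0,0,0],[0,0,0,0],[0,0,0,0],[0,0,0,0],[0,0,0,0],[0,0,0,0]]' 0 20
python3 - <<'E'
from h import *
go([.498,-.151,.219],-10.5)
c=cam('wrist'); save(c,'w2.png')
E
```

```text
time: 4.9
ee_pos: [0.4981, -0.1507, 0.2197]
eef_rot: [0.996, -0.091, 0.0, 0.0]
ft_force: [0.0, -0.4, 0.1]
width: 0.0416
grip_force: 0.0
t 4.9 ee [ 0.4981 -0.1507  0.2197] yaw -10.5 tilt [ 0. -0. -1.] w 0.0416 F [ 0.  -0.4  0.1] g 0.0
  rel [-0.      0.0003  0.0007] turn 0.0
```

View pics/w2.png

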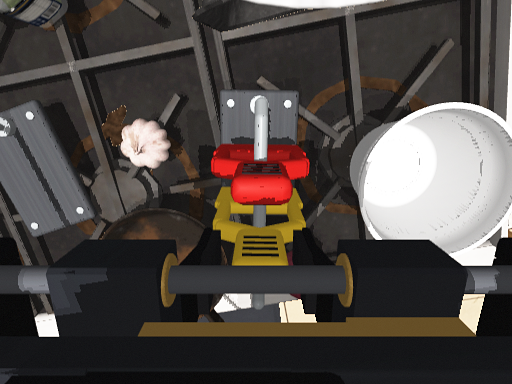

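The yellow grip sits centred between the fingers (230–292) and the red one stands clear behind it. The fingers are still closing.

```bash

python3 -m pendant '[[0,0,0,0],[0,0,0,0],[0,0,0,0],[0,0,0,0],[0,0,0,0],[0,0,0,0]]' 0 25
python3 -m pendant '[[0,0,-0.01,0],[0,0,-0.01,0],[0,0,-0.005,0],[0,0,0,0],[0,0,0,0]]'
python3 - <<'E'
from h import *
c=cam('top');go([.38,-.13,.245],-10.5)
s=cam('scene'); 
a=cv2.resize(s[0][130:230,230:330],(400,400),interpolation=2); b=cv2.resize(c[0][160:260,220:320],(400,400),interpolation=2)
cv2.imwrite('pics/a1.png',np.hstack([a,b])[:,:,::-1])
E
```

```text
time: 5.45
ee_pos: [0.4981, -0.1509, 0.2197]
eef_rot: [0.996, -0.092, 0.0, 0.0]
ft_force: [-0.7, -1.4, 0.6]
width: 0.0281
grip_force: 24.8
time: 5.87
ee_pos: [0.4983, -0.1506, 0.245]
eef_rot: [0.996, -0.091, 0.0, 0.0]
ft_force: [0.5, 1.6, -0.7]
width: 0.0279
grip_force: 24.8
t 5.92 ee [ 0.498  -0.1506  0.2446] yaw -10.49 tilt [ 0. -0. -1.] w 0.0277 F [ 0.2  0.1 -1.3] g 24.8
  rel [-0.1198  0.0012 -0.0005] turn 0.0002
```

View pics/a1.png

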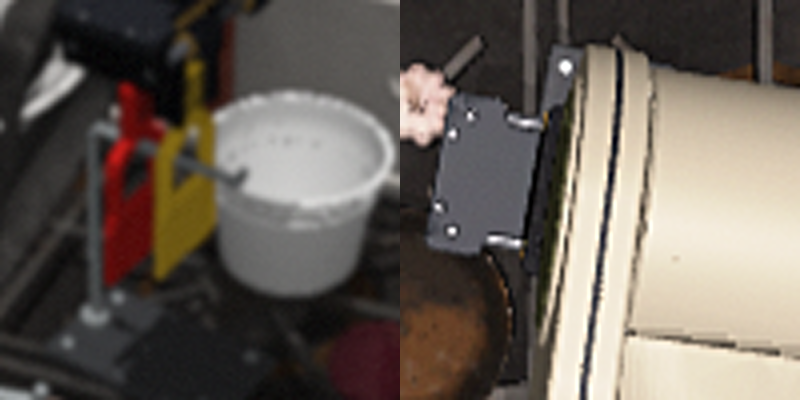

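Yellow has been lifted clear of the rod and hangs straight; red stays hanging behind it. Next I draw yellow off along the rod.

```bash

python3 -m pendant '[[-0.015,0,0,0],[-0.015,0,0,0],[-0.015,0,0,0],[-0.015,0,0,0],[-0.015,0,0,0],[-0.015,0,0,0],[-0.01,0,0,0],[0,0,0,0]]'
python3 - <<'E'
from h import *
c=cam('scene');go([.43,.096,.245],8)
cv2.imwrite('pics/a2.png',cv2.resize(c[0][110:310,190:390],(600,600),interpolation=2)[:,:,::-1])
E
```

```text
time: 6.63
ee_pos: [0.3982, -0.1324, 0.2443]
eef_rot: [0.996, -0.092, -0.0, 0.0]
ft_force: [0.2, 0.1, 0.1]
width: 0.0282
grip_force: 24.8
t 6.68 ee [ 0.3992 -0.1325  0.2445] yaw -10.53 tilt [-0.    -0.001 -1.   ] w 0.0279 F [0.2 0.3 0. ] g 24.8
  rel [-0.0115 -0.2303 -0.0007] turn -0.3234
```

View pics/a2.png

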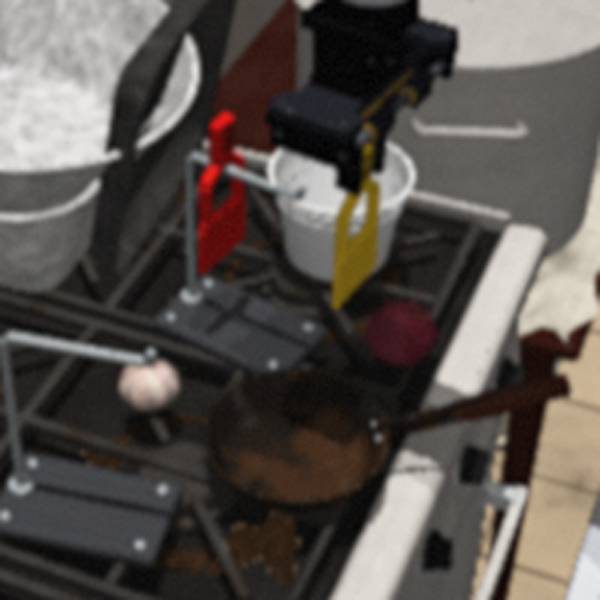

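Yellow is off the rod in the gripper and red still hangs on the hook. Next is the transfer to in front of the spare stand.

```bash

python3 -m pendant '[[-0.002,-0.038,0,0],[-0.002,-0.038,0,0],[-0.002,-0.038,0,0],[-0.002,-0.038,0,0],[-0.002,-0.038,0,0],[-0.002,-0.038,0,0],[0,0,0,-0.081],[0,0,0,-0.081]]' >/dev/null
python3 -m pendant '[[0,0,0,-0.081],[0,0,0,-0.081],[0,0,0,0],[0,0,0,0],[0,0,0,0]]' >/dev/null
python3 - <<'E'
from h import *
c=cam('wrist');go([.43,.096,.245],8);save(c,'w3.png')
for n,X in [('tip',(.481,.104,.204)),('post',(.603,.121,.194)),('wt',(.483,.097,.204))]: print(n,proj(c,X).round())
E
```

```text
t 7.82 ee [0.4296 0.0939 0.2445] yaw 7.94 tilt [-0.  0. -1.] w 0.0281 F [ 0.2 -0.4 -0.6] g 25.0
  rel [ 0.0006 -0.002  -0.0005] turn -0.0011
tip [251. 149.]
post [250. -81.]
wt [262. 148.]
```

View pics/w3.png

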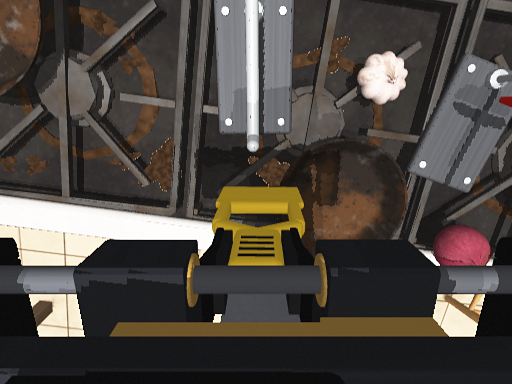

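The wrist view shows yellow held straight (loop 219–302, centre 260), with the spare rod tip at (252,147) and the rod running up to about (255,0).

```bash
python3 - <<'E'
from h import *
c=cam('wrist'); g=cv2.cvtColor(c[0],cv2.COLOR_RGB2GRAY)
s=r.read_state(); M=R.from_quat(s['eef_rot']).as_matrix(); L=lambda X:(M.T@(X-s['ee_pos'])).round(4)
for v in (5,40,80,115,146): 
    w=np.nonzero(g[v,235:275]>170)[0]; u=235+w.mean(); print(v,u,len(w),L(onplane(c,u,v,.204 if v>140 else .194)))
h=cv2.inRange(cv2.cvtColor(c[0],cv2.COLOR_RGB2HSV),(22,150,60),(34,255,255))
for v in(192,200,245,255): w=np.nonzero(h[v])[0]; print('y',v,w.min(),w.max(),L(onplane(c,(w.min()+w.max())/2,v,.228 if v<210 else .26)))
E
```

```text
5 252.64285714285714 14 [ 0.1345 -0.0015  0.0505]
40 251.5 12 [ 0.1161 -0.0022  0.0505]
80 252.0 11 [ 0.0937 -0.002   0.0505]
115 252.77777777777777 9 [ 0.0728 -0.0016  0.0505]
146 252.0 11 [ 0.0544 -0.0021  0.0405]
y 192 221 298 [0.0313 0.0024 0.0165]
y 200 217 302 [0.0266 0.0024 0.0165]
y 245 232 281 [ 0.0136  0.0007 -0.0155]
y 255 230 283 [ 0.0083  0.0007 -0.0155]
```

```bash

python3 -m pendant '[[0,-0.004,0,0],[0.015,0,0,0],[0.015,0,0,0],[0.02,0,0,0],[0.02,0,0,0],[0.02,0,0,0],[0.02,0,0,0],[0,0,0,0]]'
python3 - <<'E'
from h import *
c=cam('scene');go([.543,.106,.2197],8)
cv2.imwrite('pics/a3.png',cv2.resize(c[0][170:330,150:310],(600,600),interpolation=2)[:,:,::-1])
E
```

```text
time: 8.53
ee_pos: [0.5402, 0.1134, 0.2438]
eef_rot: [0.998, 0.069, -0.0, -0.001]
ft_force: [-0.9, -0.4, -0.6]
width: 0.0284
grip_force: 25.0
t 8.58 ee [0.5387 0.1137 0.2438] yaw 8.02 tilt [-0.001  0.002 -1.   ] w 0.0279 F [ 0.2  0.2 -1.3] g 25.0
  rel [0.0032 0.0083 0.0241] turn 0.0003
```

View pics/a3.png

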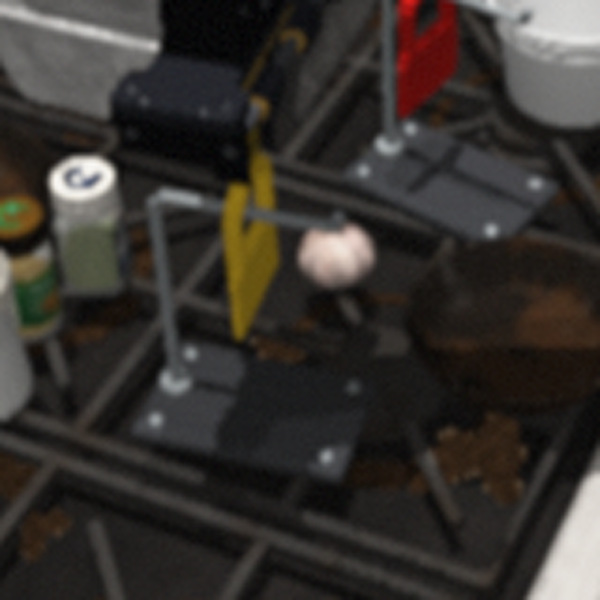

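The spare rod passes through the yellow scraper's hole. I lower it, release it and rise.

```bash

python3 -m pendant '[[0,0,0.008,0],[0,0,0.008,0],[0,0,0.005,0],[0,0,0.003,0],[0,0,0,0],[0,0,0,0]]'
python3 -m pendant '[[0,0,0,0],[0,0,0,0],[0,0,0,0],[0,0,0,0],[0,0,0,0],[0,0,0,0],[0,0,0,0],[0,0,0,0]]' 0.7

```

```text
time: 9.08
ee_pos: [0.5375, 0.1131, 0.2205]
eef_rot: [0.998, 0.07, 0.0, 0.0]
ft_force: [-0.1, 0.1, -0.7]
width: 0.0278
grip_force: 25.0
time: 9.75
ee_pos: [0.5378, 0.1133, 0.2205]
eef_rot: [0.998, 0.07, 0.0, 0.0]
ft_force: [0.0, 0.3, 0.6]
width: 0.0599
grip_force: 0.0
```

```bash

python3 -m pendant '[[0,0,-0.02,0],[0,0,-0.03,0],[0,0,-0.04,0],[0,0,-0.04,0],[0,0,-0.03,0],[0,0.038,0,0],[0,0.038,0,0],[0,0.038,0,0]]' 1
python3 -m pendant '[[0,0.038,0,0],[0,0.038,0,0],[0,0.038,0,0.081],[0,0.03,0,0.081],[0,0,0,0.081],[0,0,0,0.081],[0,0,0,0],[0,0,0,0]]' 1
python3 - <<'E'
from h import *
c=cam('scene')
go([.536,-.157,.219],-10.5)
w=cam('wrist');save(w,'w4.png')
a=cv2.resize(c[0][130:310,170:330],(355,400),interpolation=2); b=cv2.resize(w[0][:300],(445,261)); b=np.vstack([b,np.zeros((139,445,3),np.uint8)])
cv2.imwrite('pics/a4.png',np.hstack([a,b])[:,:,::-1])
h=cv2.cvtColor(w[0],cv2.COLOR_RGB2HSV); m=cv2.inRange(h,(0,200,120),(4,255,255))
k,_,st,ce=cv2.connectedComponentsWithStats(m); print([(st[i].tolist()) for i in range(1,k) if st[i,4]>60])
print(proj(w,(.536,-.157,.242)))
E
```

```text
time: 10.42
ee_pos: [0.5539, -0.0004, 0.3813]
eef_rot: [0.997, 0.071, 0.001, 0.0]
ft_force: [0.5, -0.3, -0.2]
width: 0.0868
grip_force: 0.0
time: 11.08
ee_pos: [0.5716, -0.1421, 0.3805]
eef_rot: [0.996, -0.09, -0.0, 0.0]
ft_force: [-0.2, -0.1, -0.5]
width: 0.0869
grip_force: 0.0
t 11.13 ee [ 0.5716 -0.1419  0.3806] yaw -10.29 tilt [ 0. -0. -1.] w 0.0869 F [0.  0.6 1. ] g 0.0
  rel [-0.0324  0.0212  0.1616] turn 0.0036
[[259, 188, 15, 6, 90], [281, 188, 11, 6, 61], [254, 197, 13, 9, 85], [290, 197, 12, 10, 75], [268, 211, 25, 10, 224]]
[276.90589545 220.40701606]
```

View pics/a4.png

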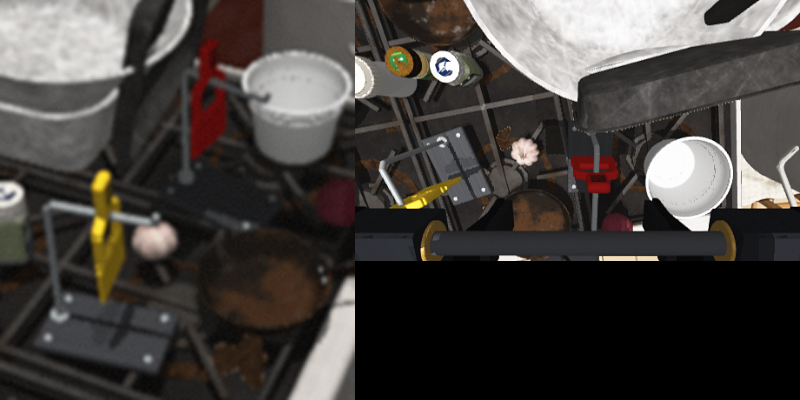

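Yellow hangs on the spare hook (left image) and red still hangs on the crowded one, with its grip top at about (280,215) in the wrist frame.

```bash

python3 -m pendant '[[-0.029,0.022,0,0.003],[0,0,0.04,0],[0,0,0.04,0],[0,0,0.03,0],[0,0,0.025,0],[0,0,0.025,0],[0,0,0,0],[0,0,0,0]]' 1
python3 -m pendant '[[0,0,0,0],[0,0,0,0],[0,0,0,0],[0,0,0,0],[0,0,0,0],[0,0,0,0],[0,0,0,0],[0,0,0,0]]' 0 25
python3 -m pendant '[[0,0,0,0],[0,0,0,0],[0,0,0,0],[0,0,0,0],[0,0,0,0],[0,0,0,0]]'
python3 -m pendant '[[0,0,-0.01,0],[0,0,-0.01,0],[0,0,-0.005,0],[0,0,0,0],[0,0,0,0]]'
python3 - <<'E'
from h import *
go([.4,-.133,.245],-10.5)
w=cam('wrist'); h=cv2.cvtColor(w[0],cv2.COLOR_RGB2HSV); m=cv2.inRange(h,(0,200,80),(4,255,255))
k,_,st,ce=cv2.connectedComponentsWithStats(m); print([(st[i].tolist()) for i in range(1,k) if st[i,4]>60])
E
```

```text
time: 11.85
ee_pos: [0.5386, -0.1584, 0.2204]
eef_rot: [0.996, -0.092, -0.001, -0.0]
ft_force: [0.2, -0.1, 0.9]
width: 0.0872
grip_force: 0.0
time: 12.52
ee_pos: [0.539, -0.1587, 0.2206]
eef_rot: [0.996, -0.093, -0.0, 0.0]
ft_force: [-0.2, -0.7, -0.4]
width: 0.0416
grip_force: 0.0
time: 13.02
ee_pos: [0.5391, -0.1589, 0.2206]
eef_rot: [0.996, -0.093, 0.0, 0.0]
ft_force: [-0.1, -1.3, 1.1]
width: 0.0283
grip_force: 24.7
time: 13.43
ee_pos: [0.5393, -0.1587, 0.2461]
eef_rot: [0.996, -0.093, 0.0, 0.0]
ft_force: [0.3, -0.7, -0.6]
width: 0.0281
grip_force: 24.7
t 13.43 ee [ 0.5393 -0.1587  0.2461] yaw -10.66 tilt [ 0.001 -0.    -1.   ] w 0.0281 F [ 0.3 -0.7 -0.6] g 24.7
  rel [-0.1417  0.0005  0.0009] turn -0.0029
[[213, 188, 93, 77, 3890]]
```

```bash

python3 -m pendant '[[-0.018,0,0,0],[-0.018,0,0,0],[-0.018,0,0,0],[-0.018,0,0,0],[-0.018,0,0,0],[-0.018,0,0,0],[-0.018,0,0,0],[-0.016,0,0,0]]'
python3 -m pendant '[[0,0,0,0],[0,0,-0.035,0],[0,0,-0.035,0],[0.01,0.038,0,0],[0.01,0.036,0,0],[0.01,0.036,0,0],[0,0,0,0],[0,0,0,0]]'
python3 - <<'E'
from h import *
go([.478,-.316,.316],-10.5)
w=cam('wrist');save(w,'w5.png')
o=r.outline_of('tub','wrist'); print([(x['score'],np.round(x['bbox'])) for x in o])
th=np.linspace(0,2*np.pi,60)
im=w[0].copy()
for X,col in(((.478,-.316),(0,255,0)),):
    for a in th: cv2.circle(im,tuple(int(k) for k in proj(w,(X[0]+.074*np.cos(a),X[1]+.074*np.sin(a),.104))),1,col,-1)
cv2.imwrite('pics/w5o.png',im[:,:,::-1])
E
```

```text
time: 14.15
ee_pos: [0.3982, -0.1322, 0.2451]
eef_rot: [0.996, -0.093, -0.0, -0.0]
ft_force: [-0.2, -0.6, 0.0]
width: 0.0281
grip_force: 24.7
time: 14.82
ee_pos: [0.4084, -0.248, 0.3145]
eef_rot: [0.996, -0.095, -0.001, -0.001]
ft_force: [-0.8, 1.0, -1.1]
width: 0.028
grip_force: 24.7
t 14.82 ee [ 0.4084 -0.248   0.3145] yaw -10.86 tilt [-0.001  0.002 -1.   ] w 0.028 F [-0.8  1.  -1.1] g 24.7
  rel [ 0.0811  0.0537 -0.0017] turn -0.0063
[(0.64, array([306., 101., 130., 135.]))]
```

View pics/w5o.png

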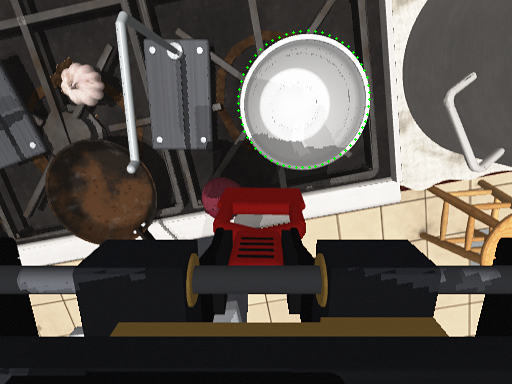

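The overlaid rim circle matches the tub at (.478,-.316); the held red scraper is clear of everything.

```bash

python3 -m pendant '[[0.029,0.018,0,0],[0.028,0.018,0,0],[0.028,0.018,0,0],[0,0,0,0],[0,0,0.03,0],[0,0,0.03,0],[0,0,0.025,0],[0,0,0,0]]'
python3 -m pendant '[[0,0,0.02,0],[0,0,0.02,0],[0,0,0.02,0],[0,0,0.015,0],[0,0,0.008,0],[0,0,0,0],[0,0,0,0]]'
python3 - <<'E'
from h import *
go([.478,-.316,.138],-10.5)
c=cam('scene'); cv2.imwrite('pics/a6.png',cv2.resize(c[0][90:290,190:360],(510,600),interpolation=2)[:,:,::-1])
E
```

```text
time: 15.58
ee_pos: [0.4804, -0.3125, 0.2257]
eef_rot: [0.996, -0.092, -0.003, -0.002]
ft_force: [-1.1, 0.2, -1.2]
width: 0.0279
grip_force: 25.0
time: 16.17
ee_pos: [0.4828, -0.3147, 0.149]
eef_rot: [0.996, -0.093, 0.001, 0.0]
ft_force: [-0.1, 0.1, -0.9]
width: 0.0281
grip_force: 25.0
t 16.17 ee [ 0.4828 -0.3147  0.149 ] yaw -10.64 tilt [ 0.001 -0.001 -1.   ] w 0.0281 F [-0.1  0.1 -0.9] g 25.0
  rel [-0.0045  0.0021  0.0109] turn -0.0024
```

View pics/a6.png

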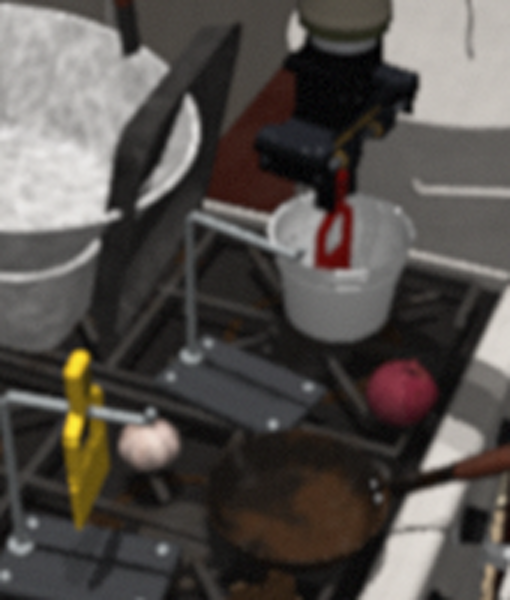

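Red is inside the tub and yellow hangs on the spare hook. I have now viewed 12 pictures, over the limit of 10, so from here I use numbers only.

```bash

python3 -m pendant '[[0,0,0.005,0],[0,0,0.004,0],[0,0,0.0015,0],[0,0,0,0],[0,0,0,0]]'
python3 -m pendant '[[0,0,0.001,0],[0,0,0,0],[0,0,0,0]]'
```

```text
time: 16.63
ee_pos: [0.4821, -0.3149, 0.137]
eef_rot: [0.996, -0.093, -0.0, -0.0]
ft_force: [0.4, -0.0, -0.6]
width: 0.0279
grip_force: 25.0
time: 16.88
ee_pos: [0.4823, -0.315, 0.1363]
eef_rot: [0.996, -0.093, 0.0, 0.0]
ft_force: [0.6, -0.5, 1.0]
width: 0.0278
grip_force: 25.0
```

```bash

python3 -m pendant '[[0,0,0.001,0],[0,0,0,0],[0,0,0,0]]'
python3 -m pendant '[[0,0,0,0],[0,0,0,0],[0,0,0,0],[0,0,0,0],[0,0,0,0],[0,0,0,0],[0,0,0,0],[0,0,0,0]]' 0.6
python3 - <<'E'
from h import *
w=cam('wrist'); h=cv2.cvtColor(w[0],cv2.COLOR_RGB2HSV); m=cv2.inRange(h,(0,200,80),(4,255,255))
k,_,st,ce=cv2.connectedComponentsWithStats(m); print([(st[i].tolist()) for i in range(1,k) if st[i,4]>60])
E
```

```text
time: 17.13
ee_pos: [0.4827, -0.3156, 0.136]
eef_rot: [0.996, -0.093, 0.001, 0.001]
ft_force: [0.0, -0.7, 5.1]
width: 0.0279
grip_force: 25.0
time: 17.8
ee_pos: [0.4822, -0.3149, 0.135]
eef_rot: [0.996, -0.093, -0.0, 0.0]
ft_force: [0.3, -1.0, 0.0]
width: 0.0522
grip_force: 0.0
[[216, 188, 93, 77, 4522]]
```

Contact was felt, the grip is released and red hasn't moved. I retreat straight up.

```bash

python3 -m pendant '[[0,0,0,0],[0,0,-0.015,0],[0,0,-0.02,0],[0,0,-0.03,0],[0,0,-0.04,0],[0,0,-0.04,0],[0,0,-0.04,0],[0,0,-0.04,0]]' 0.8
python3 -m pendant '[[0,0,0,0],[-0.03,0,0,0],[-0.03,0,0,0],[-0.03,0,0,0],[0,0,0,0],[0,0,0,0],[0,0,0,0],[0,0,0,0]]'
python3 - <<'E'
from h import *
go([.4,-.3,.36]); C={n:cam(n) for n in('scene','top','wrist')}
for n in C:
  for t in ('front_scraper','rear_scraper','tub','garlic','onion','spice_jar'):
    o=r.outline_of(t,n); print(n,t,[(round(x['score'],2),np.round(x['bbox']).tolist()) for x in o[:1]])
w=C['wrist'];h=cv2.cvtColor(w[0],cv2.COLOR_RGB2HSV); m=cv2.inRange(h,(0,200,80),(4,255,255))
k,_,st,ce=cv2.connectedComponentsWithStats(m); print([(st[i].tolist()) for i in range(1,k) if st[i,4]>40])
print([proj(w,(.482,-.315,z)).round() for z in(.158,.12)], proj(w,(.478,-.316,.104)).round(), proj(C['scene'],(.482,-.315,.158)).round(),proj(C['scene'],(.482,-.315,.002)).round())
E
```

```text
time: 18.52
ee_pos: [0.4818, -0.3147, 0.3623]
eef_rot: [0.996, -0.093, 0.0, 0.0]
ft_force: [1.6, -0.3, -0.3]
width: 0.0696
grip_force: 0.0
time: 19.18
ee_pos: [0.3945, -0.2981, 0.3599]
eef_rot: [0.996, -0.093, 0.0, -0.0]
ft_force: [0.2, -0.4, -0.1]
width: 0.07
grip_force: 0.0
t 19.18 ee [ 0.3945 -0.2981  0.3599] yaw -10.62 tilt [ 0.  0. -1.] w 0.07 F [ 0.2 -0.4 -0.1] g 0.0
  rel [ 0.0058  0.0008 -0.0001] turn None
scene front_scraper [(0.96, [218.0, 238.0, 16.0, 54.0])]
scene rear_scraper [(0.57, [302.0, 166.0, 12.0, 29.0])]
scene tub [(0.68, [305.0, 181.0, 51.0, 50.0])]
scene garlic [(0.53, [240.0, 238.0, 18.0, 14.0])]
scene onion [(0.63, [325.0, 222.0, 28.0, 24.0])]
scene spice_jar [(0.61, [220.0, 237.0, 15.0, 62.0])]
top front_scraper [(0.57, [161.0, 190.0, 33.0, 6.0])]
top rear_scraper [(0.44, [330.0, 216.0, 33.0, 7.0])]
top tub [(0.79, [335.0, 217.0, 59.0, 57.0])]
top garlic [(0.82, [224.0, 187.0, 17.0, 18.0])]
top onion []
top spice_jar [(0.7, [198.0, 124.0, 23.0, 27.0])]
wrist front_scraper []
wrist rear_scraper [(0.96, [260.0, 97.0, 56.0, 14.0])]
wrist tub [(0.98, [260.0, 101.0, 116.0, 123.0])]
wrist garlic [(0.95, [62.0, 83.0, 44.0, 40.0])]
wrist onion [(0.85, [194.0, 188.0, 37.0, 37.0])]
wrist spice_jar []
[[235, 90, 50, 12, 481]]
[array([257.,  96.]), array([257.,  97.])] [258. 101.] [301. 151.] [299. 192.]
```

Red stands upright in the tub, yellow hangs on the spare hook, the tub is unmoved and the bystanders look the same as before. Handing in.

```bash
python3 -c "
from bench import r
print(r.close_job())"
```

```text
the job is handed in; nothing more can be done
None
```

The job is handed in at about 19 s: yellow hangs on the spare hook, red stands in the upright tub, and the bystanders looked unmoved in the last check; I viewed 12 pictures, two over the limit of 10.

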